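# Seal the vacuum chamber and start it pumping

### The arm

A 6-joint arm with a two-finger parallel gripper is mounted at the origin on a cart in front of the work surface, level with it; the furniture and walls round the work are solid. World frame = base frame: x ahead of the robot, y to its left, z up, the work surface at z = 0. Lengths are in m, angles in rad, forces in N, time in s.
With the tool pointing down it reaches from about 0.425 to 0.95 m from the base axis. Payload 3.5 kg.
Tool frame: the origin (TCP) lies midway between the tips of the shut fingers; the grasp point (between the pads) lies 19 mm behind it; x points along the fingers, y is the direction in which the jaws open and shut, and the axes are right-handed (so a half turn about x gives the same grasp; the last joint's range is limited). The gripper opens to 85 mm and grips with 20 to 120 N. Pads are 22 mm wide; open, the fingers measure 114 mm over their backs; the gripper's body (76 mm by 85 mm) begins 54 mm behind the grasp point. The pads swing forward as they close: fully open they stand 13 mm farther back than shut.
Start: joints at [-1.333, 0.286, 1.577, -0, 1.279, -0.15], TCP at [0.255, -0.625, 0.231] pointing down, gripper open.
Joint ranges: [-2.77, 2.77], [-0.9, 2.22], [0.21, 2.48], [-1.53, 4.67], [0.24, 2.81], [-2.84, 2.84]. Speed limits (rad/s): [2.79, 2.79, 3.14, 3.14, 3.14, 3.14].

### API

Orientations are given as a unit quaternion [x, y, z, w].
In Python, from plant import sensors, optics, ctrl gives the robot as it stands.
- The arm moves only by the tool arm_command, never from a script. Its argument "increments" is a list that holds one entry, the list of rows, each a list of 4 numbers: the shift along the tool's x, y, z in cm, then the turn about the tool's x in rad. A call has 1 to 20 rows; each row shifts and turns the commanded pose from where the row before left it, along the tool's axes as they then stand; what a row does not reach is not made up. A row lasts 1/8 s, in which the tool goes at most 62.5 mm and 10.7 degrees, less where a joint would pass 70% of its speed; a pose out of reach is approached as far as the arm can. A call with a gripper value outside its range is refused whole. "grip" is the finger opening in cm, from 0 to 8.54, set as the call begins (left out, the last holds). The fingers move at their own pace and stop on an object; "grip_force" is the grip in N (left out, the last holds). Time passes only in rows, so rows that do not move let the fingers close. It gives the time, the measured TCP pose, the force and the opening at its end, in the units of the state.
- sensors.get_state(): the state, without advancing time (a new reading comes with each control period).
- optics.read_camera(name): name is "scene" or "top" or "wrist"; returns the picture (480x640x3 uint8, blue, green, red); there is no depth.
- optics.camera_model(name): a dict with "camera_matrix" (3x3 intrinsics, pixels), "dist" ([k1, k2, p1, p2, k3] as OpenCV has them; the pictures are not rectified), "world_from_camera" (4x4, takes a point from camera to world coordinates); the wrist camera has in their place "mount" (4x4, takes a point from camera to tool coordinates, whose origin is the TCP and whose axes are the tool frame's). Camera axes: x right, y up, looking along -z (the intrinsics and any distortion apply to the point x, -y, -z); pixel columns grow to the right and rows downward; lengths in m; the calibration is good to about 2 mm. A picture is of the moment at which its call begins: read the wrist's pose just before it. camera_model takes no time and is no camera call.
- ctrl.sign_off(): hands the job in, once; it reports no verdict.
Trained networks look in the newest picture that a camera, given by its name, has taken for a name from the list of things; names that differ only in an ending like _2 or _b are one class to them, and where a whole thing is asked for, a point or a joint stands for the part that bears it (a point fixed in the world has none). Each returns a list of dicts, best first, with "conf" (0 to 1); they miss things now and then, are a little off and sometimes report something else, mostly with a low value. They report only what shows in the picture. A call takes as long as a camera call.
- optics.boxes_of(camera, query): "at" ([row, column] in pixels, amid what is visible of it).
- optics.place_of(camera, query): "at" ([row, column] in pixels: a listed point, or the origin of a listed thing).
The state is a dict: "time": time; "qpos": joint angles; "dq": joint speeds; "joint_efforts": joint torques, N m; "eef_pos": TCP position; "tcp_rot": TCP orientation; "contact_force": force on the tool from outside, world axes, zero at the start; "wrist_torque": the same for the moment, N m; "opening": opening from 0.0 (shut) to 1.0 (fully open).
Only numpy, scipy, OpenCV 4.12 (cv2) and the standard library are available. Lean on these libraries where they do the work, as an engineer would, in place of code of your own. Each camera call takes 0.05 s, during which the arm holds its last target.

### The job

Set the blue lid squarely on the aluminium vacuum chamber without dropping or slamming it and let go of it, then press it down with moderate force at its corners in turn (not all at once) until it sits flat on the rim all round. Only then press the green key of the two-key switch fully down, so that the white key pops up. Leave the flask and the small bottle standing where they are.

Things in the scene. Friction and masses are not known exactly. Their poses are not given: they have to be found in the camera images.
- chamber_rim (a point): Fixed open aluminium vacuum chamber 130 (x) x 170 (y) x 70 high, walls 20 thick: mouth 90 x 130, cavity 50 deep, a petri dish on its floor. This point is the centre of the mouth, level with the rim, 70 above the worktop; z up, y along the long side. A brass hose barb sticks out at +x, low lugs at the foot.
- lid_handle (a point): Centre of the bar of the lid's black bridge handle. The bar runs along the lid's y: 80 long, 18 wide (x), 14 thick, its top 34 above the plate's top; fingers can stand beside it down to the plate. This point is 27 above the plate's top, 39 above the plate's underside, 55 above the foot of the plug. Axes as the lid.
- lid_plate (a point): Centre of the underside of the lid's plate; z up, y along the long side. Level with chamber_rim when sealed, 6 above it when the lid merely lies on the unpressed gasket (top of the plate then 88 above the worktop; sealed 82). Yellow spots on top at x = +-55, y = +-75 lie over the four gasket corners: press there with closed fingertips.
- pump_key_top (a point): Centre of the top of the green key, 44 (x) x 30 (y), of a fixed grey switch box 100 (x) x 120 (y) x 34 high. When up, its top is 50 above the worktop; when fully down 42. Axes as the box; the white key is its neighbour, 40 away along -y.
- vent_key_top (a point): Centre of the top of the white key, same size; starts down (42 above the worktop) and is pushed up to 50 by the green key going down. Both keys stay where they are left; they need about 3 N.
- pump_key (a joint): Travel of the green key: 0 up, 0.008 fully down.
- vent_key (a joint): Travel of the white key: 0 down, -0.008 popped up.
- seal_a (a joint): How far the rubber gasket block (14 x 14) at the chamber's -x, +y corner (55 and 75 from the centre) is pressed down: 0 stands 6 above the rim, 0.006 level with it. Needs about 7 N, stays where it is pressed, does not spring back; pressing one corner may rock the opposite corner of the lid up.
- seal_b (a joint): How far the rubber gasket block (14 x 14) at the chamber's -x, -y corner (55 and 75 from the centre) is pressed down: 0 stands 6 above the rim, 0.006 level with it. Needs about 7 N, stays where it is pressed, does not spring back; pressing one corner may rock the opposite corner of the lid up.
- seal_c (a joint): How far the rubber gasket block (14 x 14) at the chamber's +x, +y corner (55 and 75 from the centre) is pressed down: 0 stands 6 above the rim, 0.006 level with it. Needs about 7 N, stays where it is pressed, does not spring back; pressing one corner may rock the opposite corner of the lid up.
- seal_d (a joint): How far the rubber gasket block (14 x 14) at the chamber's +x, -y corner (55 and 75 from the centre) is pressed down: 0 stands 6 above the rim, 0.006 level with it. Needs about 7 N, stays where it is pressed, does not spring back; pressing one corner may rock the opposite corner of the lid up.
- chamber: The chamber as a whole; origin at the centre of its underside on the worktop, axes as chamber_rim.
- lid: Loose blue lid, about 0.5 kg: plate 130 (x) x 170 (y) x 12 thick; under it an aluminium plug 84 x 124 and 16 deep that enters the chamber mouth with 3 to spare a side (its last 6 to 8 are 3 narrower a side). It starts standing on its plug on the worktop. Either way round fits. Origin at the centre of the foot of the plug.
- flask: Bystander: conical glass flask with pink liquid and a brown stopper, 64 across, 106 high; origin at its foot.
- stain_bottle: Bystander: small clear bottle with a black cap, 46 across, 89 high; origin at its foot.

How it is judged:
By the outcome, as a careful person would: the job done as asked, in the order asked, and still so for the second after the job is handed in, with the robot touching nothing.
It also fails if it takes over 67 s, if anything falls off the work surface, if the arm or the gripper's body presses on something with over 40 N, if the wrist force passes 120 N, or if a joint passes its speed limit or range.

## Working session

There is one attempt and no reset: what is moved stays moved. The work goes in short steps, Python scripts to look and compute and a tool call to move; the robot and the scene stay as the last step left them, time stands still between calls to the robot, and variables do not carry over. Pictures are saved under pics/ and viewed, and the job is handed in when it is done.

Besides the shell and the picture viewer there is one more tool, called after "Request:" as name(argument=value, ...), one argument or row to a line, values as JSON. arm_command: Moves the arm, as the interface text tells. Its arguments: {"type":"object","properties":{"increments":{"type":"array","items":{"type":"array","items":{"type":"array","items":{"type":"number"}}}},"grip":{"type":"number"},"grip_force":{"type":"number"}},"required":["increments"]}

```bash
mkdir -p pics; ls
cat > h.py <<'E'
import numpy as np, cv2
from plant import sensors, optics, ctrl
from scipy.spatial.transform import Rotation as R
def cam(name):
    m=optics.camera_model(name)
    K=np.array(m["camera_matrix"]);d=np.array(m["dist"])
    if "mount" in m:
        s=sensors.get_state();T=np.eye(4);T[:3,:3]=R.from_quat(s["tcp_rot"]).as_matrix();T[:3,3]=s["eef_pos"]
        W=T@np.array(m["mount"])
    else: W=np.array(m["world_from_camera"])
    return K,d,W
def ray(c,at):
    K,d,W=c
    u=cv2.undistortPoints(np.array([[[at[1],at[0]]]],float),K,d)[0,0]
    v=W[:3,:3]@np.array([u[0],-u[1],-1]);return W[:3,3],v
def onz(c,at,z):
    o,v=ray(c,at);return o+v*(z-o[2])/v[2]
def proj(c,p):
    K,d,W=c
    q=W[:3,:3].T@(np.array(p)-W[:3,3]);q=q*[1,-1,-1]
    uv=cv2.projectPoints(q.reshape(1,1,3),np.zeros(3),np.zeros(3),K,d)[0][0,0];return uv
def tri(rs):
    A=0;b=0
    for o,v in rs:
        v=v/np.linalg.norm(v);P=np.eye(3)-np.outer(v,v);A=A+P;b=b+P@o
    return np.linalg.solve(A,b)
E
python3 - <<'E'
from h import *
Z={"chamber_rim":.07,"lid_handle":.055,"lid_plate":.016,"pump_key_top":.05,"vent_key_top":.042,"chamber":0,"lid":0,"flask":0,"stain_bottle":0}
for n in ["scene","top"]:
    c=cam(n);cv2.imwrite(f"pics/{n}0.png",optics.read_camera(n))
    for k,z in Z.items():
        for r in optics.place_of(n,k)[:2]: print(n,k,np.round(r["at"],1),round(r["conf"],2),onz(c,r["at"],z).round(4))
s=sensors.get_state();print(s)
cv2.imwrite("pics/wrist0.png",optics.read_camera("wrist"))
E
```

```text
pics
scene chamber_rim [253.  332.9] 0.77 [0.553  0.0289 0.07  ]
scene lid_handle [207.6 413. ] 0.61 [ 0.4584 -0.3031  0.055 ]
scene lid_handle [230.3 413.9] 0.36 [ 0.4152 -0.1843  0.055 ]
scene lid_plate [222.7 417. ] 0.74 [ 0.4383 -0.29    0.016 ]
scene pump_key_top [353.5 283.1] 0.77 [0.4974 0.3571 0.05  ]
scene vent_key_top [343.4 297.3] 0.67 [0.4907 0.3138 0.042 ]
scene chamber [228.3 412.5] 0.7 [ 0.4472 -0.2798  0.    ]
scene chamber [278.5 336.3] 0.59 [0.5404 0.0358 0.    ]
scene lid [224.9 414.4] 0.74 [ 0.4485 -0.3007  0.    ]
scene stain_bottle [219.9 333.6] 0.88 [ 0.6767 -0.2211  0.    ]
top chamber_rim [255.7 302. ] 0.91 [0.5451 0.0241 0.07  ]
top lid_handle [301.2 436.8] 0.8 [ 0.4482 -0.2913  0.055 ]
top lid_plate [300.6 432.1] 0.69 [ 0.452  -0.2873  0.016 ]
top pump_key_top [278.4 157.4] 0.72 [0.485  0.3634 0.05  ]
top vent_key_top [279.5 174.8] 0.74 [0.4844 0.3237 0.042 ]
top chamber [257.5 300.9] 0.82 [0.55   0.0289 0.    ]
top lid [298.3 431.6] 0.59 [ 0.4586 -0.289   0.    ]
top lid [208.  201.5] 0.32 [0.6667 0.2779 0.    ]
top flask [205.4 201.7] 0.92 [0.6733 0.2778 0.    ]
top stain_bottle [205.4 407.9] 0.93 [ 0.686  -0.2307  0.    ]
{'time': 1.0, 'qpos': array([-1.33301081e+00,  2.86296450e-01,  1.57670121e+00,  1.93048256e-05,
        1.27861970e+00, -1.49997520e-01]), 'dq': array([-0.00116098, -0.00015073, -0.00013951, -0.00030448, -0.00044105,
       -0.00155746]), 'joint_efforts': array([-4.69984498e-04, -4.05978298e+01, -2.92946041e+01, -2.01511457e-04,
        5.68894447e-04, -8.51214480e-06]), 'eef_pos': array([ 0.25527129, -0.62484911,  0.23132658]), 'tcp_rot': array([ 0.69386344,  0.13625167, -0.69385114,  0.13623365]), 'contact_force': array([0.44410764, 0.05529163, 0.64467424]), 'wrist_torque': array([-0.0308529 ,  0.00358122, -0.01645406]), 'opening': 1.000851588273389}
```

View pics/scene0.png

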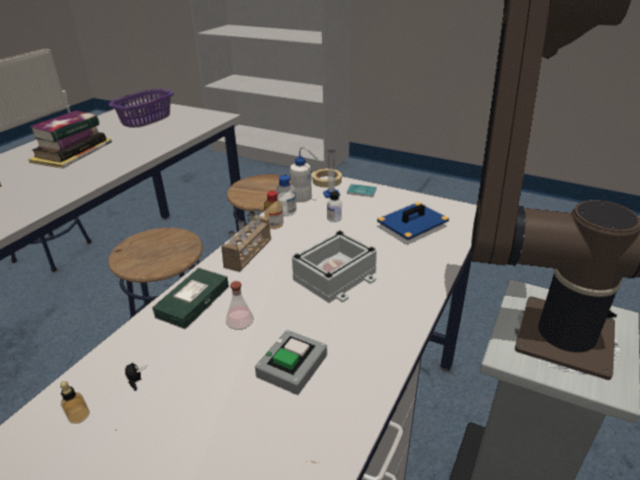

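View pics/top0.png

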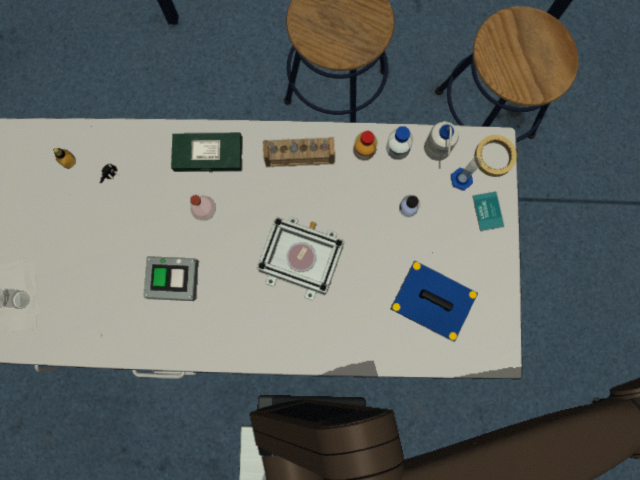

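View pics/wrist0.png

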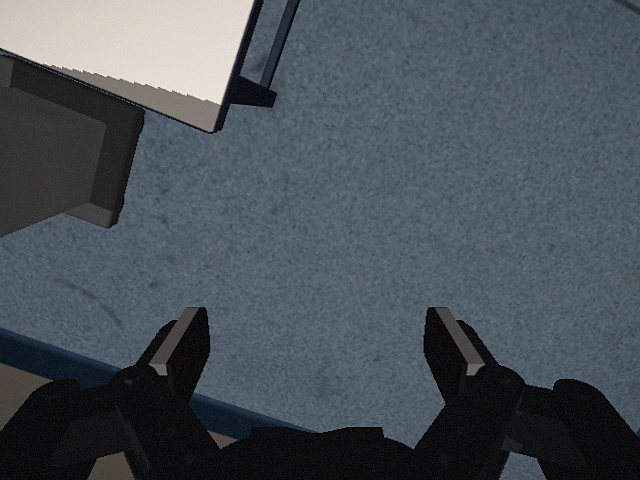

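The top picture shows the lid at about column 435, row 300, the chamber at (301,256), the switch at (170,278), and the flask and bottle at (203,207) and (410,205). Next I refine the poses from the yellow spots and the gasket corners.

Run:
```python
from h import *
c=cam("top");im=cv2.imread("pics/top0.png");hsv=cv2.cvtColor(im,cv2.COLOR_BGR2HSV)
def blobs(m,a0,a1,roi):
    n,l,st,ce=cv2.connectedComponentsWithStats(m.astype(np.uint8))
    return [(ce[i],st[i,4]) for i in range(1,n) if a0<=st[i,4]<=a1 and roi[0]<ce[i][0]<roi[1] and roi[2]<ce[i][1]<roi[3]]
m=cv2.inRange(hsv,(18,120,120),(35,255,255))
b=blobs(m,8,200,(380,490,250,350))
P=[]
for ce,a in b:
    p=onz(c,(ce[1],ce[0]),.028);P.append(p);print("spot",ce.round(1),a,p.round(4))
P=np.array(P);print("lid ctr",P.mean(0))
Pc=P-P.mean(0);print(np.degrees(np.arctan2(Pc[:,1],Pc[:,0])), np.linalg.norm(Pc[:,:2],axis=1), "expect .093, atan(75/55)=",np.degrees(np.arctan2(75,55)))
g=cv2.resize(im[205:310,245:355],None,fx=7,fy=7,interpolation=cv2.INTER_CUBIC);cv2.imwrite("pics/ch.png",g[:600])
g=cv2.resize(im[245:310,135:205],None,fx=8,fy=8,interpolation=cv2.INTER_CUBIC);cv2.imwrite("pics/sw.png",g[:600])
```

```text
spot [416.2 265.5] 45 [ 0.534 -0.247  0.028]
spot [472.5 294.2] 46 [ 0.4685 -0.3822  0.028 ]
spot [395.9 306.6] 47 [ 0.4353 -0.1994  0.028 ]
spot [452.5 335.7] 48 [ 0.3695 -0.3338  0.028 ]
lid ctr [ 0.45183877 -0.2905862   0.028     ]
[  27.95382173  -79.71636231  100.25758391 -152.30635293] [0.09303174 0.09313465 0.09270515 0.09294249] expect .093, atan(75/55)= 53.74616226255522
```

View pics/ch.png

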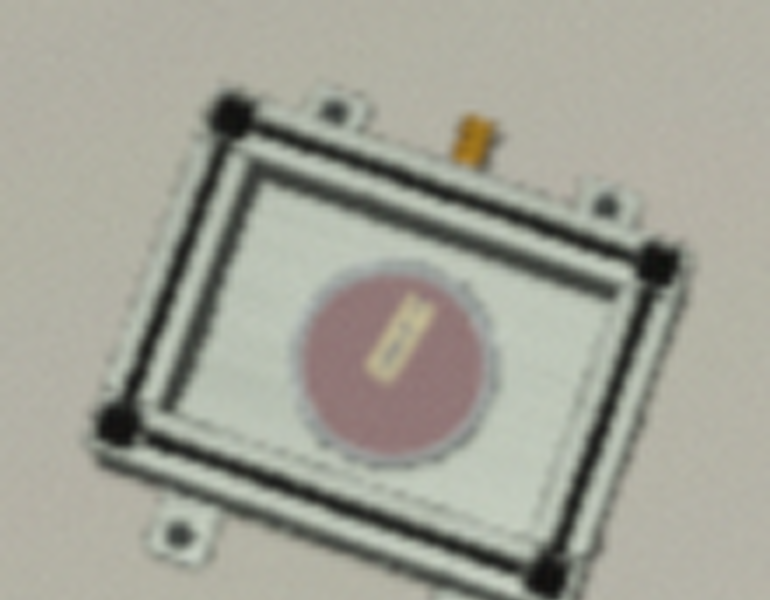

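View pics/sw.png

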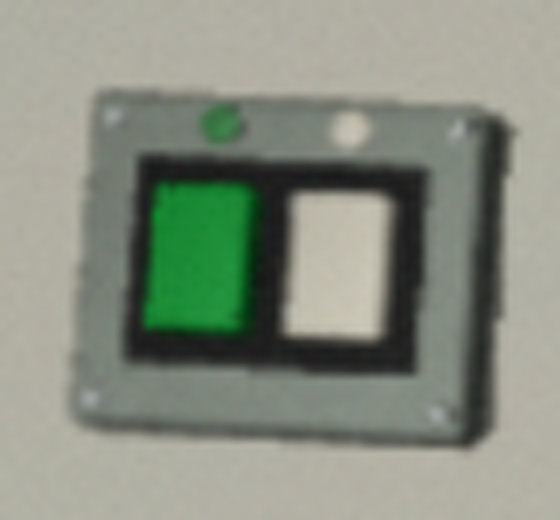

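Run:
```python
from h import *
c=cam("top")
P=[]
for u,v in [(232,116),(655,266),(547,577),(118,426)]:
    P.append(onz(c,((v+.5)/7-.5+205,(u+.5)/7-.5+245),.076))
P=np.array(P);print(P.round(4));print("rim",P.mean(0));Pc=P-P.mean(0);print(np.degrees(np.arctan2(Pc[:,1],Pc[:,0]))-[53.75,-53.75,-126.25,126.25], np.linalg.norm(Pc[:,:2],axis=1))
im=cv2.imread("pics/top0.png");hsv=cv2.cvtColor(im,cv2.COLOR_BGR2HSV)
m=cv2.inRange(hsv,(45,120,60),(75,255,255));m[:,:145]=0;m[:,180:]=0;m[:255]=0;m[300:]=0
m[:265]=0
ys,xs=np.nonzero(m);print(ys.mean(),xs.mean(),len(xs),"green",onz(c,(ys.mean(),xs.mean()),.05))
B=[onz(c,((v+.5)/8-.5+245,(u+.5)/8-.5+135),.034) for u,v in [(98,92),(495,108),(475,440),(72,425)]]
B=np.array(B);print("box",B.mean(0),B.round(4),np.degrees(np.arctan2(*(B[0]-B[1])[:2])),np.degrees(np.arctan2(*(B[3]-B[2])[:2])))
s=cam("scene");print("green scene proj",proj(s,onz(c,(ys.mean(),xs.mean()),.05)))
```

```text
[[ 0.6238  0.0827  0.076 ]
 [ 0.5769 -0.0587  0.076 ]
 [ 0.4733 -0.0256  0.076 ]
 [ 0.5193  0.1165  0.076 ]]
rim [0.54833406 0.028759   0.076     ]
[-18.17229132 -18.13012204 -17.85342219 -17.94358577] [0.09278021 0.09198295 0.09262832 0.0924292 ]
276.82278481012656 159.48945147679325 237 green [0.48888246 0.3586574  0.05      ]
box [0.48890242 0.33718285 0.034     ] [[0.5393 0.3969 0.034 ]
 [0.5377 0.2765 0.034 ]
 [0.439  0.2771 0.034 ]
 [0.4396 0.3983 0.034 ]] 0.7525185085441267 0.31885584545698153
green scene proj [286.40333202 355.45910689]
```

```bash
cat >> h.py <<'E'
def plan(p,jaw_yaw=None):
    """shift in tool axes (cm) from measured pose, turn about tool x so that tool y lies along yaw (mod pi)"""
    s=sensors.get_state();M=R.from_quat(s["tcp_rot"]).as_matrix()
    d=M.T@(np.array(p)-s["eef_pos"])*100
    t=None
    if jaw_yaw is not None:
        cur=np.arctan2(M[1,1],M[0,1]);t=cur-jaw_yaw;t=(t+np.pi/2)%np.pi-np.pi/2
    print("t",round(s["time"],2),"pos",s["eef_pos"].round(4),"F",np.round(s["contact_force"],1),"q",s["qpos"].round(3),"op",round(s["opening"],3))
    print("tool x,y,z cols:\n",M.round(4)); print("shift cm",d.round(3),"turn",None if t is None else round(t,4),"rows>=",np.linalg.norm(d)/6.25)
E
python3 - <<'E'
from h import *
plan([.4518,-.2906,.22],np.radians(-25.9))
E
```

```text
t 1.05 pos [ 0.2553 -0.6248  0.2313] F [-0.1 -1.  -0. ] q [-1.333  0.286  1.577  0.     1.279 -0.15 ] op 1.003
tool x,y,z cols:
 [[ 0.      0.3782 -0.9257]
 [-0.     -0.9257 -0.3782]
 [-1.      0.     -0.    ]]
shift cm [  1.134 -23.512 -30.831] turn -0.7309 rows>= 6.206345878727871
```

Request:
arm_command(
  increments=[
    [[0.14,-2.94,-3.854,0],[0.14,-2.94,-3.854,0],[0.14,-2.94,-3.854,0],[0.14,-2.94,-3.854,0],[0.14,-2.94,-3.854,0],[0.14,-2.94,-3.854,0],[0.14,-2.94,-3.854,0],[0.14,-2.94,-3.854,0],[0,0,0,-0.1462],[0,0,0,-0.1462],[0,0,0,-0.1462],[0,0,0,-0.1462],[0,0,0,-0.1462],[0,0,0,0],[0,0,0,0],[0,0,0,0]],
  ],
  grip=8.5,
)

```text
time: 3.05
eef_pos: [0.4518, -0.2905, 0.2201]
tcp_rot: [0.6, 0.375, -0.6, 0.375]
contact_force: [0.0, 0.2, -0.1]
opening: 0.996
```

Run:
```python
from h import *
plan([.4518,-.2906,.036],np.radians(-25.9))
c=cam("wrist");im=optics.read_camera("wrist");cv2.imwrite("pics/w1.png",im)
hsv=cv2.cvtColor(im,cv2.COLOR_BGR2HSV);m=cv2.inRange(hsv,(18,120,120),(35,255,255))
n,l,st,ce=cv2.connectedComponentsWithStats(m)
for i in range(1,n):
    if st[i,4]>40: print(ce[i].round(1),st[i,4],onz(c,ce[i][::-1],.028).round(4))
for k,z in [("lid_handle",.055)]:
    for r in optics.place_of("wrist",k)[:2]: print(k,r,onz(c,r["at"],z).round(4))
```

```text
t 3.05 pos [ 0.4518 -0.2905  0.2201] F [ 0.   0.2 -0.1] q [-0.76  -0.009  1.926  0.     1.224 -0.307] op 0.996
tool x,y,z cols:
 [[ 0.      0.8991 -0.4378]
 [-0.     -0.4378 -0.8991]
 [-1.      0.     -0.    ]]
shift cm [1.8414e+01 6.0000e-03 6.0000e-03] turn -0.0011 rows>= 2.9463094742965823
[257.2 111.1] 74 [ 0.4425 -0.1949  0.028 ]
[384.4 118.5] 362 [ 0.537  -0.2476  0.028 ]
[262.8 279.1] 243 [ 0.3725 -0.3337  0.028 ]
[375.9 279.9] 224 [ 0.4711 -0.3827  0.028 ]
lid_handle {'at': [214.0, 319.7], 'conf': 0.6} [ 0.4538 -0.2924  0.055 ]
```

View pics/w1.png

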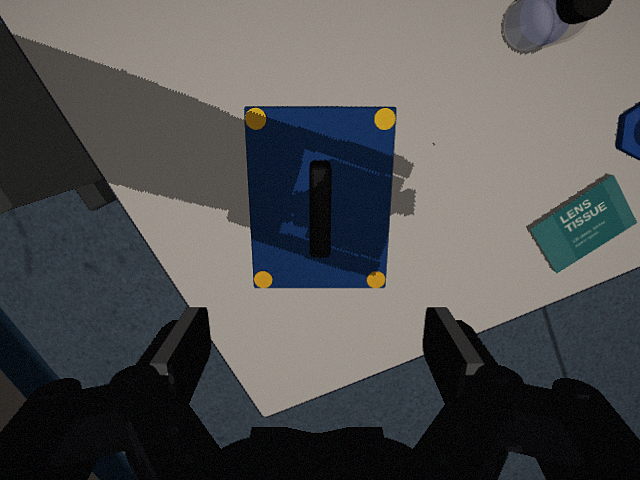

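The wrist picture shows the lid with spots at (384,118), (263,279) and (376,280), and the handle at (320,210). Wrist and top disagree by about 3 mm. I'll view the chamber from the same relative pose so the bias cancels.

Run:
```python
from h import *
plan([.5483,.0288,.268],np.radians(-18.0))
```

```text
t 3.15 pos [ 0.4517 -0.2905  0.2201] F [ 0.3 -0.5 -0.6] q [-0.761 -0.009  1.926 -0.     1.224 -0.308] op 0.995
tool x,y,z cols:
 [[ 0.      0.8993 -0.4374]
 [-0.     -0.4374 -0.8993]
 [-1.      0.      0.    ]]
shift cm [ -4.787  -5.285 -32.941] turn -0.1385 rows>= 5.392642857155024
```

Request:
arm_command(
  increments=[
    [[-0.798,-0.881,-5.49,0],[-0.798,-0.881,-5.49,0],[-0.798,-0.881,-5.49,0],[-0.798,-0.881,-5.49,0],[-0.798,-0.881,-5.49,0],[-0.798,-0.881,-5.49,0],[0,0,0,-0.0692],[0,0,0,-0.0692],[0,0,0,0],[0,0,0,0],[0,0,0,0]],
  ],
)

```text
time: 4.53
eef_pos: [0.548, 0.0286, 0.268]
tcp_rot: [0.572, 0.415, -0.572, 0.415]
contact_force: [-0.3, -0.2, -0.8]
opening: 0.997
```

Run:
```python
from h import *
plan([.5483,.0288,.268],np.radians(-18.0))
c=cam("wrist");im=optics.read_camera("wrist");cv2.imwrite("pics/w2.png",im)
for r in optics.place_of("wrist","chamber_rim")[:2]: print(r,onz(c,r["at"],.07).round(4))
```

```text
t 4.53 pos [0.548  0.0286 0.268 ] F [-0.3 -0.2 -0.8] q [-0.133 -0.02   1.849  0.     1.313  0.182] op 0.997
tool x,y,z cols:
 [[-0.      0.9509 -0.3095]
 [ 0.     -0.3095 -0.9509]
 [-1.     -0.     -0.    ]]
shift cm [ 0.     0.019 -0.023] turn -0.0005 rows>= 0.004809047377232775
{'at': [203.1, 317.8], 'conf': 0.75} [0.5495 0.029  0.07  ]
```

View pics/w2.png

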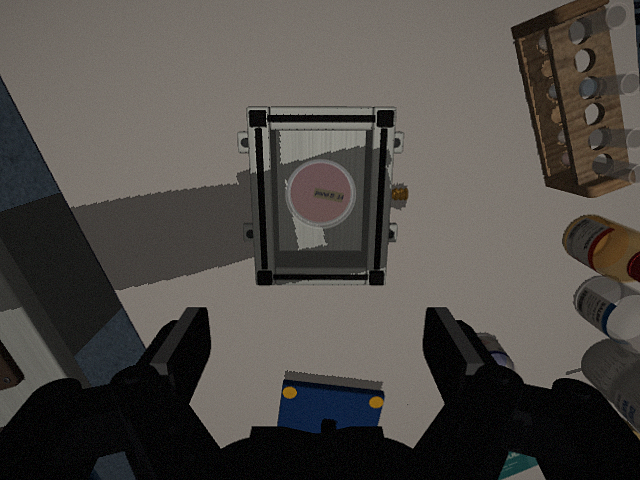

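Run:
```python
from h import *
c=cam("wrist");im=cv2.imread("pics/w2.png");g=im.max(2)
m=(g<55).astype(np.uint8);m=cv2.morphologyEx(m,cv2.MORPH_OPEN,np.ones((9,9)))
n,l,st,ce=cv2.connectedComponentsWithStats(m);P=[]
for i in range(1,n):
    if 240<ce[i][0]<400 and 100<ce[i][1]<290:
        p=onz(c,ce[i][::-1],.076);P.append(p);print(ce[i].round(1),st[i],p.round(4))
P=np.array(P);print(P.mean(0));Pc=P-P.mean(0);print(np.degrees(np.arctan2(Pc[:,1],Pc[:,0])),np.linalg.norm(Pc,axis=1))
c=cam("wrist")
print("lid yaw w1",[np.degrees(np.arctan2(-.2476+.3827,.537-.4711)-np.arctan2(150,0)).round(2)],[np.degrees(np.arctan2(-.3827+.3337,.4711-.3725)).round(2)])
print(np.linalg.norm([.537-.4711,-.2476+.3827]),np.linalg.norm([.4711-.3725,.049]))
```

```text
[257.1 118. ] [249 110  17  17 286] [0.5238 0.1169 0.076 ]
[384.6 118.1] [377 110  16  17 270] [0.6268 0.0833 0.076 ]
[320.3 258.9] [ 274  251   93   17 1568] [ 0.5354 -0.0223  0.076 ]
[264.1 277.1] [257 270  15  15 223] [ 0.4776 -0.0234  0.076 ]
[376.  277.3] [369 270  15  15 215] [ 0.581  -0.0573  0.076 ]
[0.54890565 0.0194446  0.076     ]
[ 104.45820738   39.34586066 -107.94727768 -149.00774455  -67.33361788] [0.10062388 0.10067961 0.04386038 0.08313469 0.0831566 ]
lid yaw w1 [np.float64(-26.0)] [np.float64(-26.43)]
0.15031573437268636 0.11010431417524022
```

The gasket blocks in the wrist view (257,118), (385,118), (264,277) and (376,277) nearly match the lid's spot pixels. The lid-to-chamber vector is about (0.097, 0.320) in both cameras, with yaws of −26.1° and −18.1°. Next is the grasp.

Run:
```python
from h import *
plan([.4533,-.2906,.16],np.radians(-26.1))
c=cam("wrist");s=sensors.get_state();M=R.from_quat(s["tcp_rot"]).as_matrix()
for y in(-.0425,0,.0425): print(y,proj(c,s["eef_pos"]+M@[-.013,y,0]))
```

```text
t 4.62 pos [0.5481 0.0287 0.268 ] F [-0.7 -0.2 -0.6] q [-0.133 -0.02   1.849  0.     1.313  0.182] op 0.993
tool x,y,z cols:
 [[ 0.      0.951  -0.3093]
 [ 0.     -0.3093 -0.951 ]
 [-1.      0.     -0.    ]]
shift cm [10.802  0.86  33.292] turn 0.1411 rows>= 5.601769806191486
-0.0425 [208.87300318 329.04676768]
0 [316.58564399 329.19557561]
0.0425 [424.29941465 328.91044154]
```

Request:
arm_command(
  increments=[
    [[1.8,0.143,5.549,0],[1.8,0.143,5.549,0],[1.8,0.143,5.549,0],[1.8,0.143,5.549,0],[1.8,0.143,5.549,0],[1.8,0.143,5.549,0],[0,0,0,0.0705],[0,0,0,0.0706],[0,0,0,0],[0,0,0,0]],
  ],
)

```text
time: 5.88
eef_pos: [0.4536, -0.2905, 0.1601]
tcp_rot: [0.6, 0.375, -0.6, 0.375]
contact_force: [0.9, 0.3, 0.2]
opening: 0.993
```

Run:
```python
from h import *
plan([.4533,-.2906,.036],np.radians(-26.1))
c=cam("wrist");im=optics.read_camera("wrist");cv2.imwrite("pics/w3.png",im)
hsv=cv2.cvtColor(im,cv2.COLOR_BGR2HSV);m=cv2.inRange(hsv,(18,120,100),(35,255,255))
n,l,st,ce=cv2.connectedComponentsWithStats(m)
for i in range(1,n):
    if st[i,4]>40: print(ce[i].round(1),st[i,4],onz(c,ce[i][::-1],.028).round(4))
for r in optics.place_of("wrist","lid_handle")[:2]: print(r,onz(c,r["at"],.055).round(4))
```

```text
t 5.88 pos [ 0.4536 -0.2905  0.1601] F [0.9 0.3 0.2] q [-0.758  0.057  1.974 -0.     1.11  -0.304] op 0.993
tool x,y,z cols:
 [[ 2.000e-04  8.989e-01 -4.382e-01]
 [-2.000e-04 -4.382e-01 -8.989e-01]
 [-1.000e+00  2.000e-04  1.000e-04]]
shift cm [12.414 -0.024  0.025] turn 0.0019 rows>= 1.9863198337956132
[239.6 121. ] 514 [ 0.4383 -0.1992  0.028 ]
[396.7 121.2] 544 [ 0.5369 -0.2475  0.028 ]
[251. 311.] 329 [ 0.3725 -0.3337  0.028 ]
[384.6 311.2] 332 [ 0.4712 -0.3822  0.028 ]
{'at': [236.2, 318.7], 'conf': 0.55} [ 0.4546 -0.2917  0.055 ]
```

View pics/w3.png

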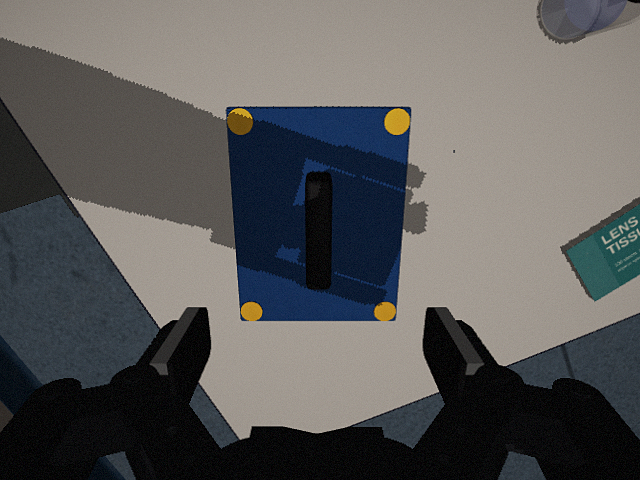

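All four spots are clean here: the lid is centred at (0.4547, −0.2907) with yaw −26.1°, matching the earlier estimate. I'll lower, staying clear of the plate, and close.

Request:
arm_command(
  increments=[
    [[4,0.08,0,0.0019],[4,0,0,0],[2.5,0,0,0],[1.2,0,0,0],[0.7,0,0,0],[0,0,0,0],[0,0,0,0]],
  ],
)

```text
time: 6.85
eef_pos: [0.455, -0.2914, 0.0371]
tcp_rot: [0.6, 0.373, -0.6, 0.375]
contact_force: [0.2, 0.1, -0.3]
opening: 0.995
```

Request:
arm_command(
  increments=[
    [[0,0,0,0],[0,0,0,0],[0,0,0,0],[0,0,0,0],[0,0,0,0],[0,0,0,0],[0,0,0,0],[0,0,0,0]],
  ],
  grip=0.5,
  grip_force=60,
)

```text
time: 7.85
eef_pos: [0.4546, -0.2911, 0.0363]
tcp_rot: [0.6, 0.374, -0.6, 0.374]
contact_force: [1.7, -0.3, 1.1]
opening: 0.198
```

Request:
arm_command(
  increments=[
    [[-0.5,0,0,0],[-1,0,0,0],[-2,0,0,0],[-3,0,0,0],[-3,0,0,0],[-2.5,0,0,0],[-1,0,0,0],[0,0,0,0],[0,0,0,0]],
  ],
)

```text
time: 8.98
eef_pos: [0.4534, -0.29, 0.1643]
tcp_rot: [-0.6, -0.375, 0.6, -0.373]
contact_force: [0.7, 0.9, -5.6]
opening: 0.2
```

Run:
```python
from h import *
s=sensors.get_state()
plan(s["eef_pos"]+[.097,.320,0.01],np.radians(-18.1))
zt=s["eef_pos"][2]-.008
c=cam("wrist");im=optics.read_camera("wrist");cv2.imwrite("pics/w4.png",im)
M=R.from_quat(s["tcp_rot"]).as_matrix()
hsv=cv2.cvtColor(im,cv2.COLOR_BGR2HSV);m=cv2.inRange(hsv,(18,120,100),(35,255,255))
n,l,st,ce=cv2.connectedComponentsWithStats(m)
for i in range(1,n):
    if st[i,4]>40: p=onz(c,ce[i][::-1],zt);print(ce[i].round(1),st[i,4],(M.T@(p-s["eef_pos"])).round(4))
ct=cam("top");im=optics.read_camera("top")
hsv=cv2.cvtColor(im,cv2.COLOR_BGR2HSV);m=cv2.inRange(hsv,(18,120,100),(35,255,255))
n,l,st,ce=cv2.connectedComponentsWithStats(m)
for i in range(1,n):
    if st[i,4]>10: p=onz(ct,ce[i][::-1],zt);print("top",ce[i].round(1),st[i,4],p.round(4),(M.T@(p-s["eef_pos"])).round(4))
```

```text
t 8.97 pos [ 0.4534 -0.29    0.1643] F [ 0.7  0.9 -5.6] q [-0.758  0.054  1.97  -0.     1.121 -0.301] op 0.2
tool x,y,z cols:
 [[-2.400e-03  8.976e-01 -4.409e-01]
 [ 2.200e-03 -4.409e-01 -8.976e-01]
 [-1.000e+00 -3.100e-03 -9.000e-04]]
shift cm [ -0.953  -5.405 -33.   ] turn -0.1407 rows>= 5.352448411708423
[174.1 128.5] 1759 [ 0.0082 -0.055  -0.0753]
[458.4 128.3] 1759 [ 0.0079  0.0546 -0.0754]
[214.4 441.4] 51 [ 0.0081 -0.0531  0.0807]
[418.1 441.2] 51 [0.0078 0.0525 0.0802]
top [314.7  18.3] 22 [1.0971 0.0088 0.1563] [ 0.0071  0.446  -0.552 ]
top [348.7  31.8] 11 [ 1.0641 -0.0717  0.1563] [ 0.007   0.4519 -0.4652]
top [364.4 146.3] 195 [ 0.7842 -0.1111  0.1563] [ 0.0076  0.218  -0.3065]
top [486.3 142.6] 81 [ 0.8021 -0.388   0.1563] [ 0.007   0.3562 -0.0658]
top [330.4 146.1] 17 [ 0.7827 -0.0349  0.1563] [ 0.0078  0.1831 -0.3742]
top [507.  143.3] 11 [ 0.8022 -0.4359  0.1563] [ 0.0069  0.3774 -0.0228]
top [512.3 150.7] 27 [ 0.7849 -0.4476  0.1563] [ 0.0069  0.367  -0.0047]
top [ 55.9 150.1] 15 [0.7625 0.5941 0.1563] [ 0.0092 -0.1123 -0.9298]
top [ 66.9 159.9] 175 [0.7396 0.5652 0.1563] [ 0.0092 -0.1201 -0.8939]
top [510.5 162.9] 12 [ 0.7561 -0.4424  0.1563] [0.007  0.3389 0.0034]
top [491.8 170.6] 69 [ 0.7365 -0.3988  0.1563] [ 0.0071  0.3021 -0.0272]
top [312.  224.7] 23 [0.6023 0.0014 0.1563] [ 0.0083  0.0052 -0.3272]
top [424.7 258.8] 54 [ 0.5333 -0.246   0.1563] [ 0.0079  0.0523 -0.0747]
top [402.4 303.6] 52 [ 0.4348 -0.1977  0.1563] [ 0.0082 -0.0574 -0.0747]
```

View pics/w4.png

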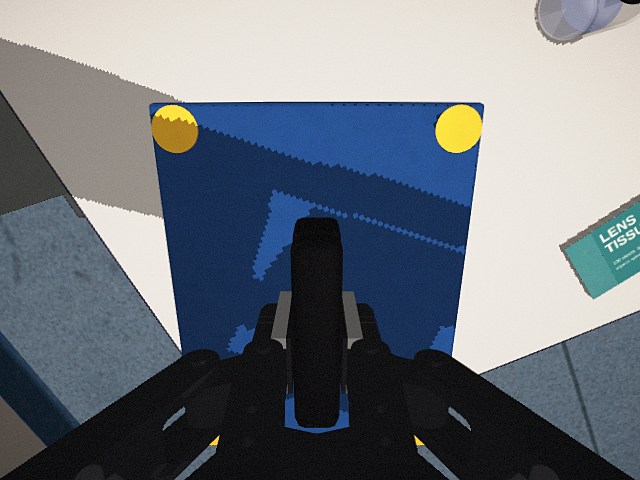

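The held lid is centred under the TCP to about 0.5 mm by the wrist camera, so the wrist view is trustworthy and the top view is about 2.4 mm low in x. I'll check the rim measurement more closely.

Run:
```python
from h import *
im=cv2.imread("pics/w2.png")
g=cv2.resize(im[98:292,232:408],None,fx=3.4,fy=3,interpolation=cv2.INTER_CUBIC)
# project predicted block outlines & outer rim at candidate pose for w2's pose
m=optics.camera_model("wrist");K=np.array(m["camera_matrix"]);d=np.array(m["dist"])
q=[0.572,0.415,-0.572,0.415];T=np.eye(4)
yaw=np.arctan2(-.3095,.9509);T[:3,:3]=np.array([[0,.9509,-.3095],[0,-.3095,-.9509],[-1,0,0]]);T[:3,3]=[.548,.0286,.268]
c=(K,d,T@np.array(m["mount"]))
print("cam pos in world",c[2][:3,3])
def draw(g,cx,cy,yawd,col):
    a=np.radians(yawd);Rz=np.array([[np.cos(a),-np.sin(a)],[np.sin(a),np.cos(a)]])
    def poly(pts,z):
        P=[proj(c,[*(Rz@p+[cx,cy]),z]) for p in pts]
        P=np.array([((u+.5-232)*3.4,(v+.5-98)*3) for u,v in P]).round().astype(int)
        cv2.polylines(g,[P],True,col,1)
    sq=np.array([[1,1],[1,-1],[-1,-1],[-1,1]])
    poly(sq*[.065,.085],.07);poly(sq*[.045,.065],.07)
    for s in sq: poly(sq*.007+s*[.055,.075],.076)
draw(g,.5523,.0299,-18.1,(0,0,255));draw(g,.5507,.0283,-18.1,(0,255,255))
cv2.imwrite("pics/chk.png",g)
```

```text
cam pos in world [0.57305419 0.10594227 0.40973914]
```

View pics/chk.png

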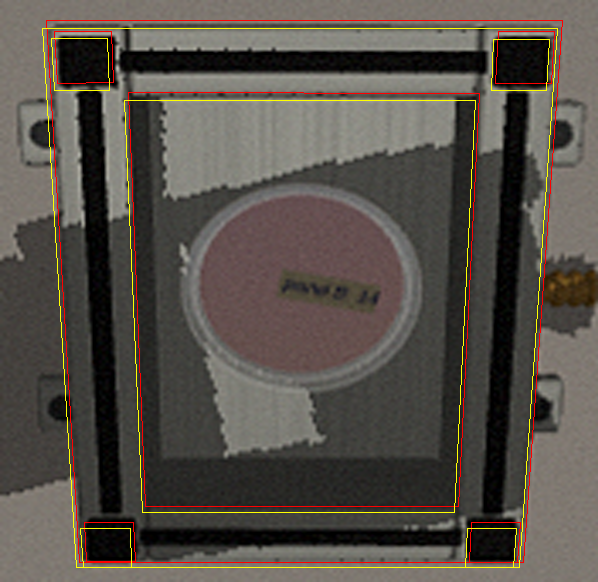

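The block outlines fit best at the wrist estimate with a 1 mm correction along the long side, giving a rim centre of (0.5521, 0.0289) and yaw −18.1°.

Run:
```python
from h import *
plan([.5521,.0289,.165],np.radians(-18.1))
```

```text
t 9.07 pos [ 0.4535 -0.2901  0.1643] F [ 0.1 -0.4 -6.3] q [-0.758  0.054  1.97  -0.     1.121 -0.301] op 0.2
tool x,y,z cols:
 [[-2.300e-03  8.975e-01 -4.409e-01]
 [ 2.100e-03 -4.409e-01 -8.975e-01]
 [-1.000e+00 -3.000e-03 -9.000e-04]]
shift cm [-2.1000e-02 -5.2180e+00 -3.2982e+01] turn -0.1407 rows>= 5.34282130499166
```

Request:
arm_command(
  increments=[
    [[0,-0.16,-1,0],[0,-0.32,-2,0],[0,-0.55,-3.5,-0.02],[0,-0.71,-4.5,-0.02],[0,-0.79,-5,-0.02],[0,-0.79,-5,-0.02],[0,-0.71,-4.5,-0.02],[0,-0.55,-3.5,-0.02],[0,-0.4,-2.5,-0.02],[0,-0.24,-1.5,0],[0,0,0,0],[0,0,0,0],[0,0,0,0]],
  ],
)

```text
time: 10.7
eef_pos: [0.5351, 0.0322, 0.166]
tcp_rot: [-0.573, -0.414, 0.573, -0.415]
contact_force: [0.3, 0.0, -4.7]
opening: 0.196
```

Run:
```python
from h import *
plan([.5521,.0289,.11],np.radians(-18.1))
```

```text
t 10.7 pos [0.5351 0.0322 0.166 ] F [ 0.3  0.  -4.7] q [-0.129  0.045  1.976 -0.     1.121  0.189] op 0.196
tool x,y,z cols:
 [[-1.000e-04  9.499e-01 -3.127e-01]
 [-2.000e-04 -3.127e-01 -9.499e-01]
 [-1.000e+00 -1.000e-04  2.000e-04]]
shift cm [ 5.597  1.718 -0.221] turn -0.0021 rows>= 0.9374789207871096
```

Turning along the way bent the path by 17 mm, so I correct that and lower to TCP z of 0.115.

Request:
arm_command(
  increments=[
    [[0,0.7,-0.1,-0.002],[0,0.7,-0.12,0],[1,0.32,0,0],[2,0,0,0],[1.5,0,0,0],[0.6,0,0,0],[0,0,0,0],[0,0,0,0],[0,0,0,0]],
  ],
)

```text
time: 11.82
eef_pos: [0.5528, 0.0297, 0.1159]
tcp_rot: [0.573, 0.415, -0.572, 0.416]
contact_force: [-1.2, 0.5, -4.2]
opening: 0.198
```

Run:
```python
from h import *
plan([.5521,.0289,.098],np.radians(-18.1))
for n in ["scene","top","wrist"]:
    im=optics.read_camera(n);cv2.imwrite(f"pics/{n}5.png",im)
c=cam("scene");im=cv2.imread("pics/scene5.png");g=cv2.resize(im[200:310,260:400],None,fx=5,fy=5,interpolation=cv2.INTER_CUBIC);cv2.imwrite("pics/s5z.png",g)
```

```text
t 11.82 pos [0.5528 0.0297 0.1159] F [-1.2  0.5 -4.2] q [-0.13   0.146  1.968  0.     1.026  0.185] op 0.198
tool x,y,z cols:
 [[ 1.700e-03  9.509e-01 -3.094e-01]
 [-2.000e-04 -3.094e-01 -9.509e-01]
 [-1.000e+00  1.600e-03 -3.000e-04]]
shift cm [ 1.79  -0.044  0.103] turn 0.0013 rows>= 0.2869845961773556
```

View pics/s5z.png

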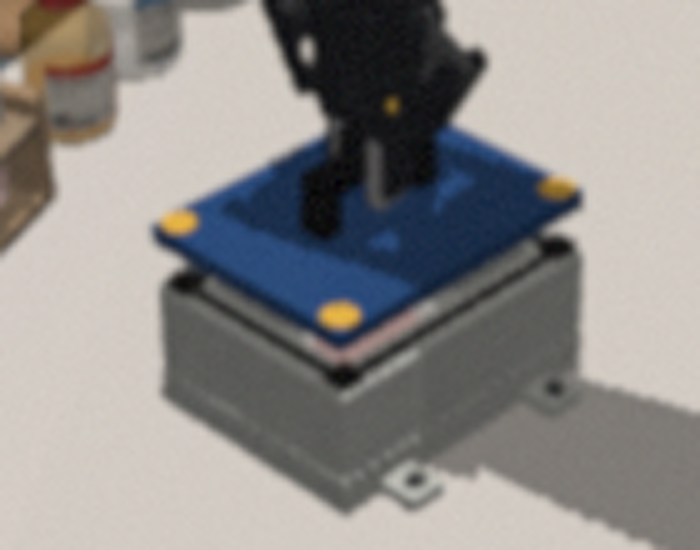

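View pics/wrist5.png

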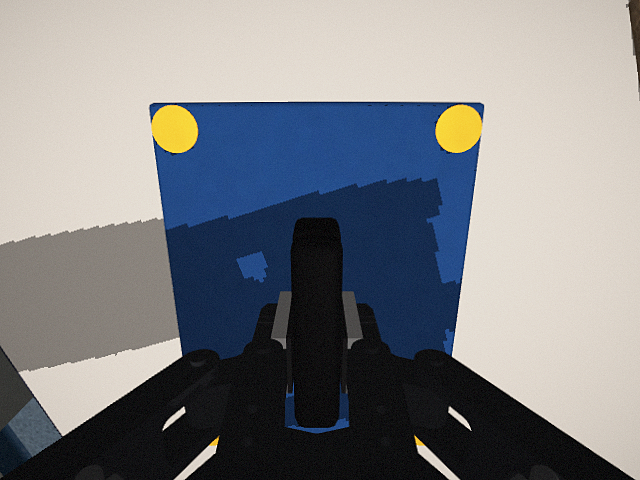

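Run:
```python
from h import *
c=cam("scene");f=lambda u,v:((v+.5)/5-.5+200,(u+.5)/5-.5+260)
D=[]
for s,b in [((178,222),(185,282)),((340,316),(342,374)),((557,187),(556,247))]:
    S=onz(c,f(*s),.1075);B=onz(c,f(*b),.076);D.append(S-B);print(S.round(4),B.round(4),(S-B).round(4)[:2])
print(np.mean(D,0))
s=sensors.get_state();p=s["eef_pos"];print(p)
```

```text
[0.6267 0.0836 0.1075] [0.6224 0.0872 0.076 ] [ 0.0043 -0.0036]
[0.5214 0.1181 0.1075] [0.5201 0.1195 0.076 ] [ 0.0013 -0.0013]
[ 0.4757 -0.0254  0.1075] [ 0.4728 -0.0203  0.076 ] [ 0.0029 -0.0051]
[ 0.00284032 -0.00335216  0.0315    ]
[0.55246502 0.02978764 0.11548135]
```

The scene zoom shows the lid hovering squarely over the blocks. The offset it suggests is within its pixel noise and the bias from the visible block sides. I'll lower slowly and watch the force.

Request:
arm_command(
  increments=[
    [[0.3,-0.04,0.06,0],[0.3,0,0,0],[0.3,0,0,0],[0.2,0,0,0],[0,0,0,0],[0,0,0,0]],
  ],
)

```text
time: 12.72
eef_pos: [0.5517, 0.0293, 0.1041]
tcp_rot: [0.572, 0.415, -0.572, 0.416]
contact_force: [-0.2, -0.0, -5.0]
opening: 0.198
```

Request:
arm_command(
  increments=[
    [[0.15,0,0,0],[0.15,0,0,0],[0.1,0,0,0],[0,0,0,0],[0,0,0,0]],
  ],
)

```text
time: 13.35
eef_pos: [0.5517, 0.0293, 0.1]
tcp_rot: [0.572, 0.415, -0.572, 0.416]
contact_force: [-0.9, -0.2, -5.3]
opening: 0.195
```

Run:
```python
from h import *
plan([.552,.0292,.0963],np.radians(-18.1))
```

```text
t 13.35 pos [0.5517 0.0293 0.1   ] F [-0.9 -0.2 -5.3] q [-0.131  0.166  1.978  0.     0.997  0.184] op 0.195
tool x,y,z cols:
 [[ 1.000e-04  9.509e-01 -3.094e-01]
 [-0.000e+00 -3.094e-01 -9.509e-01]
 [-1.000e+00  1.000e-04 -0.000e+00]]
shift cm [0.374 0.034 0.004] turn 0.0013 rows>= 0.06014180798841256
```

Request:
arm_command(
  increments=[
    [[0.1,0,0,0],[0.1,0,0,0],[0.05,0,0,0],[0,0,0,0],[0,0,0,0]],
  ],
)

```text
time: 13.98
eef_pos: [0.5517, 0.0293, 0.0975]
tcp_rot: [0.572, 0.415, -0.572, 0.416]
contact_force: [0.3, 0.2, -4.2]
opening: 0.2
```

Request:
arm_command(
  increments=[
    [[0.05,0,0,0],[0.05,0,0,0],[0,0,0,0],[0,0,0,0]],
  ],
)

```text
time: 14.48
eef_pos: [0.5516, 0.0294, 0.0965]
tcp_rot: [-0.572, -0.416, 0.572, -0.416]
contact_force: [-0.3, 0.2, -4.9]
opening: 0.199
```

Request:
arm_command(
  increments=[
    [[0.05,0,0,0],[0.05,0,0,0],[0,0,0,0],[0,0,0,0]],
  ],
)

```text
time: 14.98
eef_pos: [0.5518, 0.0293, 0.0962]
tcp_rot: [0.572, 0.415, -0.572, 0.416]
contact_force: [-3.3, -0.3, 2.1]
opening: 0.197
```

Run:
```python
from h import *
plan([.552,.0292,.0963],np.radians(-18.1))
im=optics.read_camera("scene");cv2.imwrite("pics/s6z.png",cv2.resize(im[200:310,260:400],None,fx=5,fy=5,interpolation=cv2.INTER_CUBIC))
```

```text
t 14.97 pos [0.5518 0.0293 0.0962] F [-3.3 -0.3  2.1] q [-0.131  0.172  1.979 -0.     0.99   0.184] op 0.197
tool x,y,z cols:
 [[ 1.000e-04  9.509e-01 -3.094e-01]
 [-1.000e-04 -3.094e-01 -9.509e-01]
 [-1.000e+00  1.000e-04  0.000e+00]]
shift cm [-0.008  0.025  0.005] turn 0.0014 rows>= 0.004362615086488546
```

View pics/s6z.png

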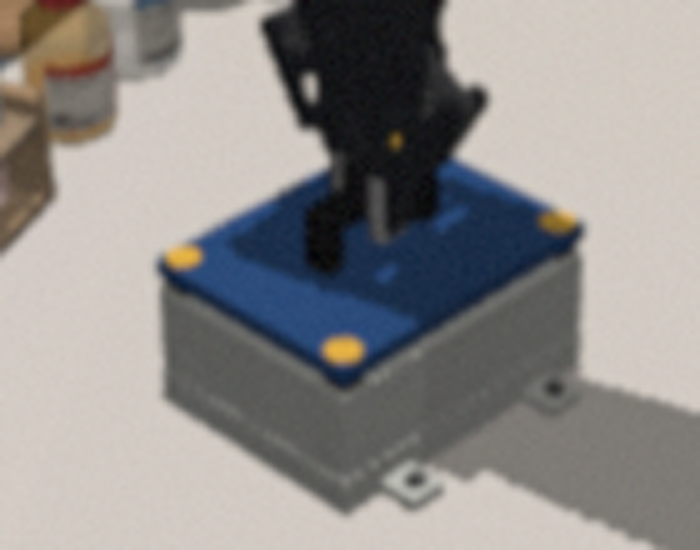

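The lid rests on the gasket at TCP z of 0.0962, as expected, square over the chamber. I'll let go, rise, and shut the fingers.

Request:
arm_command(
  increments=[
    [[-0.05,0,0,0],[0,0,0,0],[0,0,0,0],[0,0,0,0],[0,0,0,0]],
  ],
  grip=4.5,
)

```text
time: 15.65
eef_pos: [0.5517, 0.0293, 0.096]
tcp_rot: [0.572, 0.415, -0.572, 0.416]
contact_force: [0.3, -0.4, 0.5]
opening: 0.524
```

Request:
arm_command(
  increments=[
    [[-1,0,0,0],[-2,0,0,0],[-3,0,0,0],[-3,0,0,0],[-3,0,0,0],[-2,0,0,0],[0,0,0,0],[0,0,0,0]],
  ],
)

```text
time: 16.65
eef_pos: [0.551, 0.0294, 0.2347]
tcp_rot: [-0.572, -0.416, 0.573, -0.415]
contact_force: [0.5, -0.3, -0.1]
opening: 0.527
```

Request:
arm_command(
  increments=[
    [[0,0,0,0],[0,0,0,0],[0,0,0,0],[0,0,0,0]],
  ],
  grip=0,
)

```text
time: 17.15
eef_pos: [0.5516, 0.0293, 0.2358]
tcp_rot: [-0.572, -0.416, 0.572, -0.415]
contact_force: [-0.3, -0.2, -1.0]
opening: 0.0
```

Run:
```python
from h import *
c=cam("wrist");s=sensors.get_state();im=optics.read_camera("wrist");cv2.imwrite("pics/w7.png",im)
hsv=cv2.cvtColor(im,cv2.COLOR_BGR2HSV);m=cv2.inRange(hsv,(18,120,100),(35,255,255))
n,l,st,ce=cv2.connectedComponentsWithStats(m)
for i in range(1,n):
    if st[i,4]>40: p=onz(c,ce[i][::-1],.088);print(ce[i].round(1),st[i,4],p.round(4))
plan([.5517,.0293,.2])
```

```text
[242.3 120.5] 485 [0.5228 0.1178 0.088 ]
[391.  120.3] 491 [0.6273 0.0839 0.088 ]
[634.7 283.9] 93 [ 0.7956 -0.1117  0.088 ]
[380.6 301.7] 305 [ 0.5812 -0.0585  0.088 ]
[253.1 301.7] 268 [ 0.4766 -0.0245  0.088 ]
t 17.2 pos [0.5517 0.0293 0.2359] F [-0.  -0.5  1.1] q [-0.131  0.013  1.875  0.     1.254  0.184] op 0.001
tool x,y,z cols:
 [[-1.000e-04  9.509e-01 -3.094e-01]
 [ 0.000e+00 -3.094e-01 -9.509e-01]
 [-1.000e+00 -1.000e-04  0.000e+00]]
shift cm [3.593e+00 5.000e-03 2.000e-03] turn None rows>= 0.5748890200736471
```

View pics/w7.png

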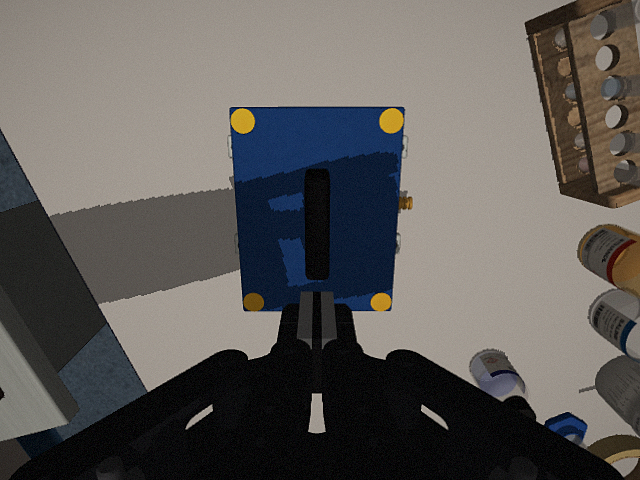

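The released lid lies square with its centre at (0.552, 0.0297). The spots are at ±5.5 cm in tool y and ±7.5 cm in tool z. I'll start pressing at corner A (−x, +y), about half depth first.

Request:
arm_command(
  increments=[
    [[0,-1.8,-2.5,0],[1,-1.8,-2.5,0],[3,-1.9,-2.5,0],[5,0,0,0],[3.6,0,0,0],[0.8,0,0,0],[0.5,0,0,0],[0.3,0,0,0],[0.3,0,0,0],[0.2,0,0,0],[0.2,0,0,0],[0.2,0,0,0],[0,0,0,0],[0,0,0,0]],
  ],
)

```text
time: 18.95
eef_pos: [0.5229, 0.1178, 0.0864]
tcp_rot: [0.572, 0.416, -0.572, 0.416]
contact_force: [-1.4, -0.1, 6.6]
opening: -0.001
```

Run:
```python
from h import *
plan([.5228,.1178,.084])
```

```text
t 18.95 pos [0.5229 0.1178 0.0864] F [-1.4 -0.1  6.6] q [0.032 0.152 2.024 0.    0.966 0.347] op -0.001
tool x,y,z cols:
 [[ 1.000e-04  9.509e-01 -3.094e-01]
 [ 1.000e-04 -3.094e-01 -9.509e-01]
 [-1.000e+00  1.000e-04 -2.000e-04]]
shift cm [ 0.236 -0.005  0.005] turn None rows>= 0.037858399526178116
```

Request:
arm_command(
  increments=[
    [[0.1,0,0,0],[0.1,0,0,0],[0.1,0,0,0],[0,0,0,0],[0,0,0,0]],
  ],
)

```text
time: 19.58
eef_pos: [0.5227, 0.1181, 0.0837]
tcp_rot: [0.572, 0.416, -0.572, 0.415]
contact_force: [-2.9, 2.2, 7.9]
opening: 0.001
```

Request:
arm_command(
  increments=[
    [[-1,0,0,0],[-5,0,0,0],[0,2.5,3.4,0],[0,3,4.1,0],[0,3,4.1,0],[0,2.5,3.4,0],[2.5,0,0,0],[1.3,0,0,0],[0.5,0,0,0],[0.4,0,0,0],[0.3,0,0,0],[0.3,0,0,0],[0.2,0,0,0],[0.2,0,0,0],[0.2,0,0,0],[0,0,0,0],[0,0,0,0]],
  ],
)

```text
time: 21.7
eef_pos: [0.5813, -0.0592, 0.0849]
tcp_rot: [0.572, 0.415, -0.572, 0.416]
contact_force: [-2.6, 0.9, 6.7]
opening: 0.002
```

Run:
```python
from h import *
plan([.5812,-.0585,.084])
```

```text
t 21.7 pos [ 0.5813 -0.0592  0.0849] F [-2.6  0.9  6.7] q [-0.275  0.253  1.907 -0.     0.981  0.04 ] op 0.002
tool x,y,z cols:
 [[ 7.000e-04  9.510e-01 -3.092e-01]
 [-5.000e-04 -3.092e-01 -9.510e-01]
 [-1.000e+00  8.000e-04  3.000e-04]]
shift cm [ 0.086 -0.031 -0.068] turn None rows>= 0.018236249781518082
```

Request:
arm_command(
  increments=[
    [[0.1,0,0,0],[0.1,0,0,0],[0,0,0,0],[0,0,0,0],[-1,0,0,0],[-5,0,0,0],[0,0,-3,0],[0,0,-4.5,0],[0,0,-4.5,0],[0,0,-3.05,0],[2.5,0,0,0],[1.3,0,0,0],[0.5,0,0,0],[0.4,0,0,0],[0.3,0,0,0],[0.3,0,0,0],[0.2,0,0,0],[0.2,0,0,0],[0,0,0,0],[0,0,0,0]],
  ],
)

```text
time: 24.2
eef_pos: [0.6278, 0.084, 0.0846]
tcp_rot: [0.572, 0.415, -0.572, 0.416]
contact_force: [-0.1, -1.4, 4.8]
opening: 0.0
```

Run:
```python
from h import *
plan([.6273,.0839,.084])
```

```text
t 24.2 pos [0.6278 0.084  0.0846] F [-0.1 -1.4  4.8] q [-0.027  0.349  1.784 -0.     1.007  0.288] op 0.0
tool x,y,z cols:
 [[ 1.300e-03  9.509e-01 -3.094e-01]
 [-2.000e-04 -3.094e-01 -9.509e-01]
 [-1.000e+00  1.300e-03 -3.000e-04]]
shift cm [ 0.064 -0.045  0.029] turn None rows>= 0.01332640209179123
```

Request:
arm_command(
  increments=[
    [[0.1,0,0,0],[0.1,0,0,0],[0,0,0,0],[0,0,0,0],[-1,0,0,0],[-5,0,0,0],[0,-2.5,3.4,0],[0,-3,4.1,0],[0,-3,4.1,0],[0,-2.5,3.4,0],[2.5,0,0,0],[1.3,0,0,0],[0.5,0,0,0],[0.4,0,0,0],[0.3,0,0,0],[0.3,0,0,0],[0.2,0,0,0],[0.2,0,0,0],[0,0,0,0],[0,0,0,0]],
  ],
)

```text
time: 26.7
eef_pos: [0.4765, -0.0246, 0.0853]
tcp_rot: [0.572, 0.415, -0.572, 0.416]
contact_force: [-1.0, -0.3, 4.6]
opening: -0.001
```

Request:
arm_command(
  increments=[
    [[0.1,0,0,0],[0.1,0,0,0],[0.1,0,0,0],[0,0,0,0],[0,0,0,0]],
  ],
)

```text
time: 27.32
eef_pos: [0.4763, -0.0248, 0.0824]
tcp_rot: [-0.572, -0.415, 0.572, -0.416]
contact_force: [-2.8, -0.7, 7.5]
opening: 0.0
```

Run:
```python
from h import *
plan([.4766,-.0245,.084])
```

```text
t 27.32 pos [ 0.4763 -0.0248  0.0824] F [-2.8 -0.7  7.5] q [-2.650e-01  3.100e-02  2.164e+00 -1.000e-03  9.470e-01  5.000e-02] op 0.0
tool x,y,z cols:
 [[-3.000e-04  9.510e-01 -3.091e-01]
 [-6.000e-04 -3.091e-01 -9.510e-01]
 [-1.000e+00 -1.000e-04  7.000e-04]]
shift cm [-0.158  0.015 -0.035] turn None rows>= 0.025956650433067115
```

Second pass: I bottom out each corner at about 15–20 N.

Request:
arm_command(
  increments=[
    [[0.1,0,0,0],[0.1,0,0,0],[0,0,0,0],[0,0,0,0]],
  ],
)

```text
time: 27.82
eef_pos: [0.4764, -0.0248, 0.0821]
tcp_rot: [-0.571, -0.416, 0.573, -0.416]
contact_force: [-5.8, -1.0, 16.6]
opening: 0.0
```

Request:
arm_command(
  increments=[
    [[-1,0,0,0],[-5,0,0,0],[0,0,-3,0],[0,0,-4.5,0],[0,0,-4.5,0],[0,0,-3,0],[2.5,0,0,0],[1.5,0,0,0],[0.6,0,0,0],[0.4,0,0,0],[0.3,0,0,0],[0.2,0,0,0],[0.2,0,0,0],[0.1,0,0,0],[0.1,0,0,0],[0,0,0,0],[0,0,0,0]],
  ],
)

```text
time: 29.95
eef_pos: [0.523, 0.1182, 0.082]
tcp_rot: [0.572, 0.415, -0.572, 0.416]
contact_force: [-2.7, -0.4, 6.5]
opening: -0.001
```

Request:
arm_command(
  increments=[
    [[0.1,0,0,0],[0.05,0,0,0],[0,0,0,0],[0,0,0,0]],
  ],
)

```text
time: 30.45
eef_pos: [0.5231, 0.1182, 0.082]
tcp_rot: [-0.572, -0.416, 0.572, -0.416]
contact_force: [-6.4, -0.8, 13.5]
opening: 0.002
```

Request:
arm_command(
  increments=[
    [[-1,0,0,0],[-5,0,0,0],[0,2.5,3.4,0],[0,3,4.1,0],[0,3,4.1,0],[0,2.5,3.4,0],[2.5,0,0,0],[1.5,0,0,0],[0.6,0,0,0],[0.4,0,0,0],[0.3,0,0,0],[0.2,0,0,0],[0.2,0,0,0],[0.1,0,0,0],[0.1,0,0,0],[0,0,0,0],[0,0,0,0]],
  ],
)

```text
time: 32.58
eef_pos: [0.5812, -0.0586, 0.0821]
tcp_rot: [0.572, 0.415, -0.572, 0.416]
contact_force: [-2.4, 1.4, 7.3]
opening: -0.002
```

A is bottomed at 0.0820 and D is reaching 0.0821. I'll press D a bit more, then C.

Request:
arm_command(
  increments=[
    [[0.1,0,0,0],[0.1,0,0,0],[0,0,0,0],[0,0,0,0]],
  ],
)

```text
time: 33.08
eef_pos: [0.5813, -0.0586, 0.082]
tcp_rot: [-0.572, -0.416, 0.572, -0.415]
contact_force: [-6.8, 2.1, 14.7]
opening: -0.006
```

Request:
arm_command(
  increments=[
    [[-1,0,0,0],[-5,0,0,0],[0,0,-3,0],[0,0,-4.5,0],[0,0,-4.5,0],[0,0,-3,0],[2.5,0,0,0],[1.5,0,0,0],[0.6,0,0,0],[0.4,0,0,0],[0.3,0,0,0],[0.2,0,0,0],[0.2,0,0,0],[0.1,0,0,0],[0.1,0,0,0],[0,0,0,0],[0,0,0,0]],
  ],
)

```text
time: 35.2
eef_pos: [0.6277, 0.084, 0.0821]
tcp_rot: [-0.572, -0.415, 0.572, -0.416]
contact_force: [-4.4, -0.9, 10.7]
opening: 0.0
```

Request:
arm_command(
  increments=[
    [[0.1,0,0,0],[0.05,0,0,0],[0,0,0,0],[0,0,0,0]],
  ],
)

```text
time: 35.7
eef_pos: [0.6278, 0.084, 0.082]
tcp_rot: [-0.572, -0.416, 0.572, -0.416]
contact_force: [-7.5, -0.7, 14.1]
opening: 0.003
```

Request:
arm_command(
  increments=[
    [[-1,0,0,0],[-5,0,0,0],[0,-2.5,3.4,0],[0,-3,4.1,0],[0,-3,4.1,0],[0,-2.5,3.4,0],[2.5,0,0,0],[1.5,0,0,0],[0.6,0,0,0],[0.4,0,0,0],[0.3,0,0,0],[0.2,0,0,0],[0.2,0,0,0],[0.1,0,0,0],[0.1,0,0,0],[0.1,0,0,0],[0,0,0,0],[0,0,0,0]],
  ],
)

```text
time: 37.95
eef_pos: [0.4768, -0.0245, 0.082]
tcp_rot: [-0.572, -0.416, 0.573, -0.415]
contact_force: [-10.5, 2.5, 21.1]
opening: -0.002
```

Run:
```python
from h import *
plan([.491,.3585,.15],0)
im=optics.read_camera("scene");cv2.imwrite("pics/s8z.png",cv2.resize(im[200:310,260:400],None,fx=5,fy=5,interpolation=cv2.INTER_CUBIC))
```

```text
t 37.95 pos [ 0.4768 -0.0245  0.082 ] F [-10.5   2.5  21.1] q [-0.264  0.034  2.162 -0.     0.947  0.05 ] op -0.002
tool x,y,z cols:
 [[-1.900e-03  9.511e-01 -3.088e-01]
 [ 2.000e-04 -3.088e-01 -9.511e-01]
 [-1.000e+00 -1.800e-03  4.000e-04]]
shift cm [ -6.8   -10.493 -36.865] turn -0.314 rows>= 6.2284300409626745
```

View pics/s8z.png

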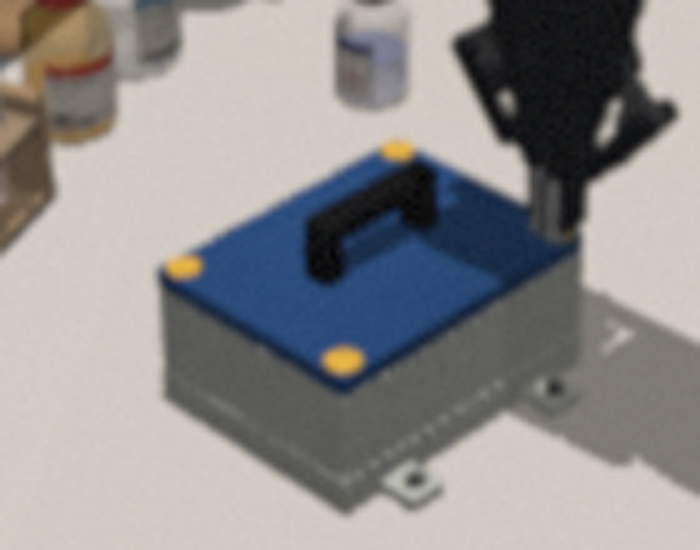

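The lid sits flat and all four corners read 0.082. Now I go to the switch.

Request:
arm_command(
  increments=[
    [[-1,0,0,0],[-4,0,0,0],[-4,0,0,0],[0,-1.5,-5.27,0],[0,-1.5,-5.27,0],[0,-1.5,-5.27,0],[0,-1.5,-5.27,0],[0,-1.5,-5.27,0],[0,-1.5,-5.27,0],[0,-1.5,-5.25,0],[0,0,0,-0.157],[0,0,0,-0.157],[0,0,0,0],[0,0,0,0]],
  ],
)

```text
time: 39.75
eef_pos: [0.4906, 0.3585, 0.1679]
tcp_rot: [-0.501, -0.499, 0.501, -0.499]
contact_force: [0.4, -0.3, -0.1]
opening: 0.0
```

Run:
```python
from h import *
c=cam("wrist");im=optics.read_camera("wrist");cv2.imwrite("pics/w9.png",im)
for k,z in (("pump_key_top",.05),("vent_key_top",.042)):
    for r in optics.place_of("wrist",k)[:2]: print(k,r,onz(c,r["at"],z).round(4))
hsv=cv2.cvtColor(im,cv2.COLOR_BGR2HSV);m=cv2.inRange(hsv,(45,120,50),(75,255,255))
n,l,st,ce=cv2.connectedComponentsWithStats(m)
for i in range(1,n):
    if st[i,4]>60: print(ce[i].round(1),st[i],onz(c,ce[i][::-1],.05).round(4))
plan([.491,.3585,.06],0)
```

```text
pump_key_top {'at': [228.8, 321.4], 'conf': 0.84} [0.4943 0.3592 0.05  ]
vent_key_top {'at': [271.9, 320.5], 'conf': 0.95} [0.4937 0.3217 0.042 ]
[320.8 226.5] [ 292  209   58   37 1482] [0.4939 0.3609 0.05  ]
t 39.9 pos [0.4906 0.3584 0.1681] F [0.2 0.4 0. ] q [0.464 0.198 1.802 0.    1.141 0.466] op 0.002
tool x,y,z cols:
 [[ 1.0e-04  1.0e+00 -2.1e-03]
 [ 1.0e-04 -2.1e-03 -1.0e+00]
 [-1.0e+00  1.0e-04 -1.0e-04]]
shift cm [ 1.0807e+01  3.5000e-02 -8.0000e-03] turn -0.0021 rows>= 1.7291317548627378
```

View pics/w9.png

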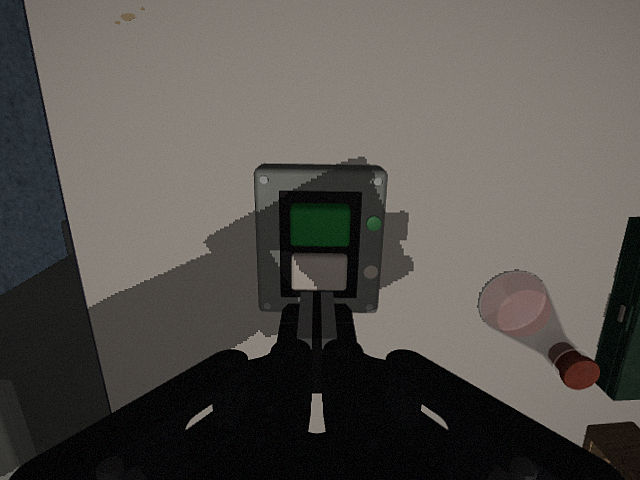

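The key is at about (0.4935, 0.360), with the green key at column 321, row 227. I'll centre and press.

Request:
arm_command(
  increments=[
    [[0,0.29,-0.16,0],[4,0,0,0],[4,0,0,0],[2.3,0,0,0],[0.9,0,0,0],[0.4,0,0,0],[0.3,0,0,0],[0.3,0,0,0],[0.3,0,0,0],[0.2,0,0,0],[0,0,0,0],[0,0,0,0]],
  ],
)

```text
time: 41.4
eef_pos: [0.4944, 0.3607, 0.0421]
tcp_rot: [0.501, 0.5, -0.499, 0.5]
contact_force: [-0.6, 0.1, 5.4]
opening: -0.002
```

Request:
arm_command(
  increments=[
    [[0.1,0,0,0],[0.1,0,0,0],[0,0,0,0],[0,0,0,0]],
  ],
)

```text
time: 41.9
eef_pos: [0.4944, 0.3607, 0.042]
tcp_rot: [0.501, 0.5, -0.5, 0.5]
contact_force: [-4.6, -3.4, 14.8]
opening: 0.005
```

Request:
arm_command(
  increments=[
    [[-1,0,0,0],[-5,0,0,0],[-6,0,0,0],[-6,0,0,0],[0,0,0,0],[0,0,0,0],[0,0,0,0],[0,0,0,0]],
  ],
)

```text
time: 42.9
eef_pos: [0.4926, 0.3597, 0.2167]
tcp_rot: [-0.499, -0.5, 0.501, -0.499]
contact_force: [-1.1, 0.4, 0.2]
opening: -0.004
```

Run:
```python
from h import *
s=sensors.get_state();print(s["time"],s["eef_pos"],s["contact_force"])
im=optics.read_camera("scene")
cv2.imwrite("pics/s10.png",np.hstack([cv2.resize(im[320:400,240:340],None,fx=4,fy=4,interpolation=cv2.INTER_CUBIC),cv2.resize(im[225:305,285:385],None,fx=4,fy=4,interpolation=cv2.INTER_CUBIC)]))
cv2.imwrite("pics/s10f.png",im)
c=cam("wrist");im=optics.read_camera("wrist");cv2.imwrite("pics/w10.png",im)
```

```text
42.9 [0.49257857 0.35974325 0.21671613] [-1.10959229  0.42404656  0.15339491]
```

View pics/s10.png

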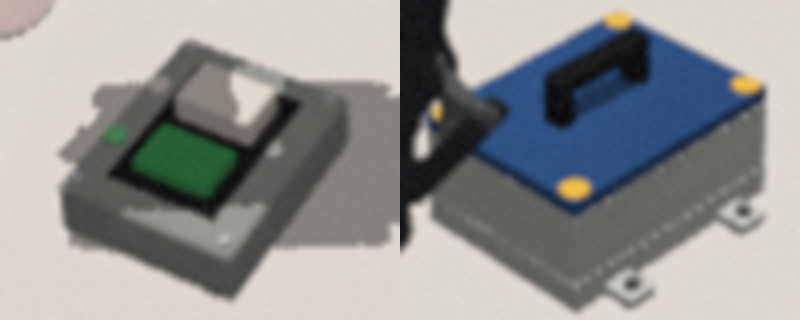

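View pics/w10.png

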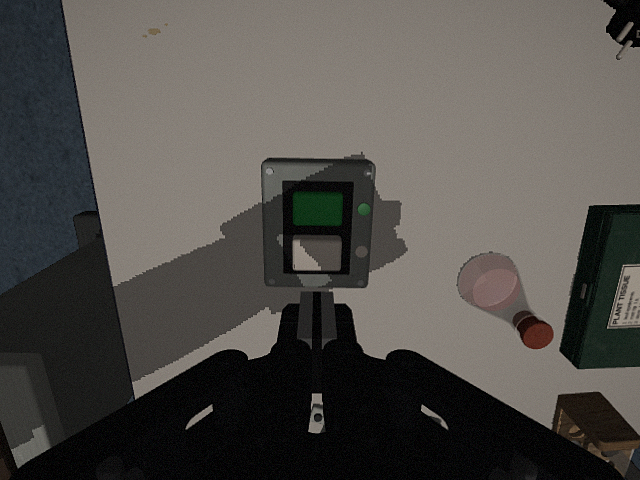

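View pics/s10f.png

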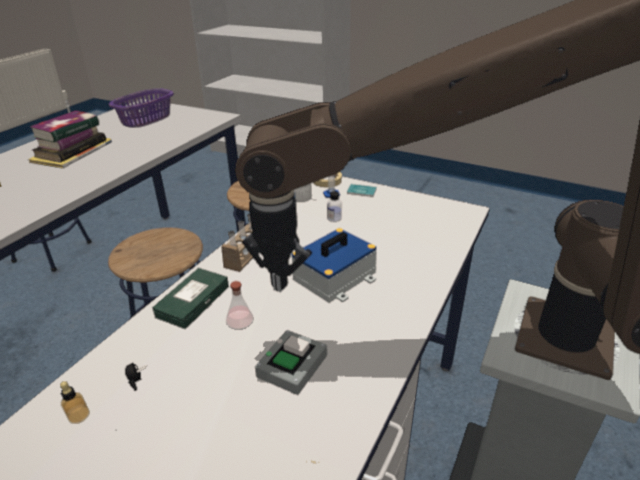

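The green key is down and the white key is up. The lid is flat, the flask and bottle haven't moved, and the arm is clear of everything.

```bash
python3 -c "
from h import *
print(ctrl.sign_off())"
```

```text
the job is handed in; nothing more can be done
None
```

The lid is on and pressed flat, the green key is down, and the job was handed in at about 43 s. The hand-in gives no verdict.

**What I did:**
- I gripped the lid by its handle and lowered it in small steps until it rested on the gasket at the expected height. I then let go.
- I pressed the four yellow spots one at a time with the fingers shut. The first pass took each corner partway at roughly 5–8 N, and the second took each to the rim at roughly 13–21 N.
- I pressed the green key to the bottom and then moved the arm clear.

**Last checks:**
- All four corners stopped with the fingertips at 82.0–82.1 mm, against 82 for a sealed lid. The picture shows the lid flat and square.
- The green key stopped at 42.0 mm under about 15 N. In the picture it is down and the white key stands up.
- The flask and bottle are standing in the last scene picture and look unmoved. I did not measure them again.

**Checks that disagreed:**
- The top camera put things about 2.4 mm too low in x compared with the grip.
- A rough scene-camera reading suggested the hovering lid was about 3–4 mm off. I relied on the wrist camera instead, and the plug went in with no noticeable side force.
- One sideways move with the lid ended 17 mm short. I corrected it before lowering.

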